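# Uncover the bench timer and key in the plaster setting time

## Robot

A 6-joint arm with a two-finger parallel gripper is mounted at the origin on a cart in front of the work surface, level with it; the furniture and walls round the work are solid. World frame = base frame: x ahead of the robot, y to its left, z up, the work surface at z = 0. Lengths are in m, angles in rad, forces in N, time in s.
With the tool pointing down it reaches from about 0.375 to 0.975 m from the base axis. Payload 3.8 kg.
Tool frame: the origin (TCP) lies on the centre line of the jaws, within the pads' length; the fingertips stand 14 mm ahead of it and the grasp point (between the pads) lies 5 mm behind it; z points along the fingers, x is the direction in which the jaws open and shut, and the axes are right-handed (so a half turn about z gives the same grasp; the last joint's range is limited). The gripper opens to 85 mm and grips with 20 to 120 N. Pads are 22 mm wide; open, the fingers measure 114 mm over their backs; the gripper's body (76 mm by 85 mm) begins 54 mm behind the grasp point. The pads swing forward as they close: fully open they stand 13 mm farther back than shut.
Start: joints at [-1.23, 0.264, 1.604, -0, 1.274, -0.037], TCP at [0.249, -0.627, 0.245] pointing down, gripper open.
Joint ranges: [-2.63, 2.63], [-0.94, 2.18], [0.31, 2.57], [-1.31, 4.45], [0, 2.66], [-2.55, 2.55]. Speed limits (rad/s): [2.57, 2.57, 3.14, 3.14, 3.14, 3.14].

## Interface

Orientations are given as a rotation vector (axis times angle).
In Python, from workcell import bot gives the robot as it stands. The module is installed in compiled form; this text tells all that it offers.
- The arm moves only by the tool arm_command, never from a script. Its argument "steps" is one flat list of numbers, 7 for each row, row after row: the shift along the tool's x, y, z in units of 30 mm (1.0 is 30 mm), then the turn, a rotation vector about the tool's x, y, z in units of 6 degrees (1.0 is 6 degrees), then the opening, from 0 (shut) to 1 (fully open). In form: [tx, ty, tz, ax, ay, az, fingers, tx, ty, tz, ax, ay, az, fingers, ...]. A call has 1 to 10 rows; each row shifts and turns the commanded pose from where the row before left it, along the tool's axes as they then stand; what a row does not reach is not made up. A row lasts 1/8 s, in which the tool goes at most 62.5 mm and 10.7 degrees, less where a joint would pass 70% of its speed; a pose out of reach is approached as far as the arm can. A call is refused whole if a number of a shift passes 1 or a number of a turn 1, either way. A call with a gripper value outside its range is refused whole. The fingers move at their own pace and stop on an object; "squeeze" is the grip in N (left out, the last holds). Time passes only in rows, so rows that do not move let the fingers close. It gives the time, the measured TCP pose, the force and the opening at its end, in the units of the state.
- bot.read_state(): the state, without advancing time (a new reading comes with each control period).
- bot.read_camera(name): name is "scene" or "top" or "wrist"; returns a dict with "img" (480x640x3 uint8, red, green, blue), "camera_matrix" (3x3 intrinsics, pixels), "pose" (4x4, takes a point from camera to world coordinates); the wrist camera has in their place "T_tool_cam" (4x4, takes a point from camera to tool coordinates, whose origin is the TCP and whose axes are the tool frame's). Camera axes: x right, y down, z forward; pixel columns grow to the right and rows downward; lengths in m; the calibration is good to about 2 mm. A picture is of the moment at which its call begins: read the wrist's pose just before it. There is no depth.
- bot.finish_job(): hands the job in, once; it reports no verdict.
The state is a dict: "time": time; "q": joint angles; "joint_vel": joint speeds; "joint_torque": joint torques, N m; "tool_pos": TCP position; "tcp_rot": TCP orientation; "wrist_force": force on the tool from outside, world axes, zero at the start; "torque": the same for the moment, N m; "width": opening from 0.0 (shut) to 1.0 (fully open).
Only numpy, scipy, OpenCV 4.12 (cv2) and the standard library are available. Lean on these libraries where they do the work, as an engineer would, in place of code of your own. Each camera call takes 0.05 s, during which the arm holds its last target.

## Task

Start the bench timer for a plaster mix: drag its flat dust cover to the left as far as it goes, so that the keypad is bare. Then press these keys fully down one at a time, letting each come up before the next: first the round key, then the long bar key, then the square key. Never press the cross-shaped key, leave the cover open, and do not disturb the things standing round about.

Things in the scene. Friction and masses are not known exactly. Their poses are not given: they have to be found in the camera images.
- timer: Bench timer, fixed to the table: low grey housing 120 (its x) x 228 (its y) x 52 mm high, aluminium rails along both long edges. Origin: centre of its underside; z up, x away from the robot, y along its length to the robot's left. Keypad recess in the right part of its top (y -106 to -2 mm); the left part is a plain deck at 52 mm height where the cover parks.
- cover (a joint): Flat dust cover on the rails, aluminium plate 116 (timer x) x 104 (timer y) x 4 mm, rubber strips on top, no handle or lip. Slides only along the timer's +y (left). Value in m: 0 = keypad covered, 0.108 = open, at its stop. Drag about 0.7 N; stays where left; closed fingertips pressed down on it (5 N or more) and moved left drag it along. Does not give downwards.
- cover_top (a point): Centre of the cover's top face, 56 mm above the table; it travels with the cover.
- keypad_mid (a point): Centre of the keypad between the four keys, at key-top height (50 mm above the table), below the closed cover. The keys stand in two rows of two, 46 mm apart along the timer's x and 50 mm apart along its y; which key stands in which place changes. A closed metal case 206 mm high stands about 80 mm or more behind the rear keys.
- key_round (a joint): How far the round key is pressed, in m: 0 = up, 0.006 = fully down. A spring returns it; it starts to move at 1.5 N and is fully down at 4.5 N.
- key_round_top (a point): Centre of the top face of a round key, 30 mm across. White plastic like the others, 50 mm above the table when up (2 mm below the rail tops and the deck); goes down with the key.
- key_bar (a joint): How far the bar key is pressed, in m: 0 = up, 0.006 = fully down. A spring returns it; it starts to move at 1.5 N and is fully down at 4.5 N.
- key_bar_top (a point): Centre of the top face of a long narrow bar key, 13 x 36 mm. White plastic like the others, 50 mm above the table when up (2 mm below the rail tops and the deck); goes down with the key.
- key_square (a joint): How far the square key is pressed, in m: 0 = up, 0.006 = fully down. A spring returns it; it starts to move at 1.5 N and is fully down at 4.5 N.
- key_square_top (a point): Centre of the top face of a square key, 28 x 28 mm. White plastic like the others, 50 mm above the table when up (2 mm below the rail tops and the deck); goes down with the key.
- key_cross (a joint): How far the cross key is pressed, in m: 0 = up, 0.006 = fully down. A spring returns it; it starts to move at 1.5 N and is fully down at 4.5 N.
- key_cross_top (a point): Centre of the top face of a cross-shaped (plus-shaped) key, 32 mm across with arms 10 mm wide; the cancel key, not to be pressed. White plastic like the others, 50 mm above the table when up (2 mm below the rail tops and the deck); goes down with the key.
- cast_pale: Bystander: a pale plaster dental cast 60 x 73 x 28 mm to the right of the timer; stands loose, to be left alone. Origin: centre of its underside.
- cup: Bystander: a grey-white measuring cup, 68 mm across and 70 mm high, to the left of the timer; stands loose, to be left alone. Origin: centre of its underside.
- bowl: Bystander: a green mixing bowl, 116 mm across and 66 mm high, left on the table; stands loose, to be left alone. Origin: centre of its underside.

How it is judged:
By the outcome, as a careful person would: the job done as asked, in the order asked, and still so for the second after the job is handed in, with the robot touching nothing.
It also fails if it takes over 48 s, if anything falls off the work surface, if the arm or the gripper's body presses on something with over 40 N, if the wrist force passes 120 N, or if a joint passes its speed limit or range.

## Working session

There is one attempt and no reset: what is moved stays moved. The work goes in short steps, Python scripts to look and compute and a tool call to move; the robot and the scene stay as the last step left them, time stands still between calls to the robot, and variables do not carry over. Pictures are saved under pics/ and viewed, and the job is handed in when it is done.

Besides the shell and the picture viewer there is one more tool, called as a command line: name --argument value ..., lists and objects as JSON in quotes. arm_command: Moves the arm, as the interface text tells. Its arguments: {"type":"object","properties":{"steps":{"type":"array","items":{"type":"number"}},"squeeze":{"type":"number"}},"required":["steps"]}

```bash
mkdir -p pics; python3 - <<'E'
from workcell import bot
import cv2
s=bot.read_state(); print(s)
for n in ["scene","top"]:
    c=bot.read_camera(n); cv2.imwrite(f"pics/{n}0.png",c["img"][:,:,::-1]); print(n,c["camera_matrix"],c["pose"])
c=bot.read_camera("wrist");print(c["T_tool_cam"],c["camera_matrix"])
E
```

```text
{'time': 0.0, 'q': array([-1.22991768e+00,  2.64775546e-01,  1.60536549e+00, -1.45404781e-05,
        1.27367145e+00, -3.69361506e-02]), 'joint_vel': array([-0.00075556,  0.00183204,  0.00066061, -0.00084176, -0.00040641,
        0.00038197]), 'joint_torque': array([-1.48533774e-03, -5.15117204e+01, -3.67315221e+01, -5.98315910e-04,
        1.31745322e-02,  9.77348975e-06]), 'tool_pos': array([ 0.24874265, -0.62675848,  0.24395148]), 'tcp_rot': array([-2.59800222,  1.7640287 ,  0.00282221]), 'wrist_force': array([-0.09071704,  0.21218207,  0.5758224 ]), 'torque': array([-0.02613624, -0.01967982,  0.01723519]), 'width': 0.9993440714147829}
scene [[442.54381949   0.         319.10256995]
 [  0.         442.54381949 241.00342916]
 [  0.           0.           1.        ]] [[-8.87828261e-01 -2.43916035e-01  3.90212694e-01  1.35945038e-01]
 [-4.60174686e-01  4.69696965e-01 -7.53408268e-01  6.90131044e-01]
 [ 4.86639763e-04 -8.48463157e-01 -5.29254225e-01  5.68544239e-01]
 [ 0.00000000e+00  0.00000000e+00  0.00000000e+00  1.00000000e+00]]
top [[463.08949466   0.         320.5101311 ]
 [  0.         463.08949466 238.18769802]
 [  0.           0.           1.        ]] [[-0.0112241  -0.99894984  0.04442109  0.43381382]
 [-0.99992293  0.01144861  0.00480296 -0.01060681]
 [-0.00530647 -0.04436376 -0.99900135  1.06935531]
 [ 0.          0.          0.          1.        ]]
[[ 9.99998201e-01  1.88753312e-03 -1.90292281e-04  1.22347325e-03]
 [-1.72837092e-03  9.47816573e-01  3.18811476e-01 -8.33143534e-02]
 [ 7.82129398e-04 -3.18810573e-01  9.47818129e-01 -1.28494550e-01]
 [ 0.00000000e+00  0.00000000e+00  0.00000000e+00  1.00000000e+00]] [[427.07355326   0.         313.15256199]
 [  0.         427.07355326 239.75721848]
 [  0.           0.           1.        ]]
```

View pics/scene0.png

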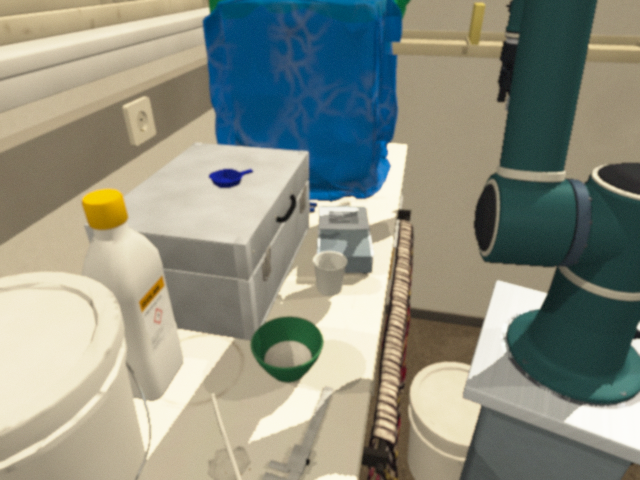

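View pics/top0.png

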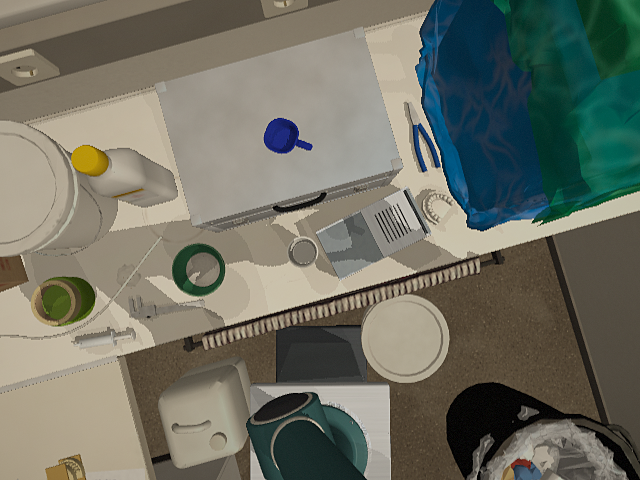

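The top view shows the timer around px (373,233). The cover with its strips is at the right (~(400,220)), the deck at the left (~(348,247)), the cup at (303,251), the cast at (438,207) and the bowl at (198,270). I'll zoom in for the corners.

```bash
python3 - <<'E'
import cv2
i=cv2.imread("pics/top0.png")[170:300,280:470]
cv2.imwrite("pics/top0z.png",cv2.resize(i,None,fx=4,fy=4,interpolation=cv2.INTER_CUBIC))
E
```

```text
(no output)
```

View pics/top0z.png

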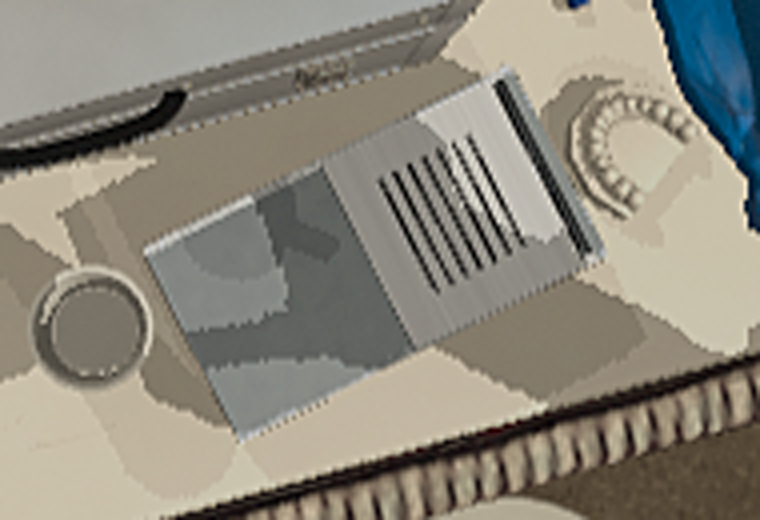

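```bash
cat > h.py <<'E'
import numpy as np, cv2
from workcell import bot
from scipy.spatial.transform import Rotation as R
def cast(K,T,uv,z):
    d=T[:3,:3]@np.linalg.inv(K)@np.array([uv[0],uv[1],1.]); o=T[:3,3]
    return o+d*(z-o[2])/d[2]
E
python3 - <<'E'
from h import *
c=bot.read_camera("top");K,T=c["camera_matrix"],c["pose"]
f=lambda p:(280+p[0]/4-.4,170+p[1]/4-.4)
P={n:cast(K,T,f(p),.052) for n,p in dict(LB=(146,250),LF=(240,440),RB=(510,68),RF=(605,258)).items()}
Q={n:cast(K,T,f(p),.056) for n,p in dict(cB=(322,165),cF=(414,348)).items()}
for n,p in {**P,**Q}.items(): print(n,p.round(4))
m=sum(P.values())/4
y=P["LB"]+P["LF"]-P["RB"]-P["RF"]; print(np.linalg.norm(y)/2,np.linalg.norm(P["LB"]-P["LF"]),np.linalg.norm(P["RB"]-P["RF"]))
yaw=np.arctan2(-y[0],y[1]);print("mid",m,"yaw",yaw,np.degrees(yaw))
yv=np.array([-np.sin(yaw),np.cos(yaw)]);xv=np.array([np.cos(yaw),np.sin(yaw)])
print("cover left edge",[(yv@(q[:2]-m[:2])) for q in Q.values()])
print("cover c",m[:2]-.054*yv,"open",m[:2]+.054*yv)
for n,p,z in [("cup",(95,325),.07),]: print(n,cast(K,T,f(p),z)[:2], "rel",(xv@(cast(K,T,f(p),z)[:2]-m[:2]),yv@(cast(K,T,f(p),z)[:2]-m[:2])))
s=bot.read_state();print(s["time"],R.from_rotvec(s["tcp_rot"]).as_matrix().round(3))
E
```

```text
LB [0.4926 0.0038 0.052 ]
LF [ 0.3878 -0.0465  0.052 ]
RB [ 0.5909 -0.1982  0.052 ]
RF [ 0.4853 -0.2482  0.052 ]
cB [ 0.5379 -0.0933  0.056 ]
cF [ 0.437 -0.142  0.056]
0.22434505152048362 0.11623625236221725 0.11687189700505177
mid [ 0.4891233  -0.12226504  0.052     ] yaw 0.45145874991141194 25.866680994176033
cover left edge [np.float64(0.004752713621560176), np.float64(0.004934324548468675)]
cover c [ 0.51268234 -0.17085487] open [ 0.46556425 -0.07367521]
cup [0.45132484 0.03153415] rel (np.float64(0.03308780406520073), np.float64(0.15488096100998952))
0.2 [[ 0.369 -0.929 -0.   ]
 [-0.929 -0.369  0.001]
 [-0.001 -0.    -1.   ]]
```

arm_command --steps '[0,0,0,0,0,-0.98,0,0,0,0,0,0,-0.98,0,0,0,0,0,0,-0.98,0,0,0,0,0,0,-0.98,0,0,0,0,0,0,-0.98,0,0,0,0,0,0,-0.98,0,0,0,0,0,0,-0.98,0,0,0,0,0,0,-0.98,0]' --squeeze 40

```text
time: 1.2
tool_pos: [0.2489, -0.6272, 0.2449]
tcp_rot: [-3.088, 0.576, 0.001]
wrist_force: [0.3, -0.5, 0.0]
width: 0.004
```

arm_command --steps '[0,0,0,0,0,-0.98,0,0,0,0,0,0,-0.98,0,0,0,0,0,0,-0.98,0,0,0,0,0,0,-0.98,0,0,0,0,0,0,-0.98,0,0,0,0,0,0,-0.98,0,0,0,0,0,0,-0.98,0,0,0,0,0,0,-0.98,0]'

```text
time: 2.2
tool_pos: [0.2489, -0.6272, 0.2449]
tcp_rot: [-3.061, -0.705, 0.0]
wrist_force: [-0.0, -0.3, 0.8]
width: 0.0
```

arm_command --steps '[0.78,-1,0,0,0,0,0,0.78,-1,0,0,0,0,0,0.78,-1,0,0,0,0,0,0.78,-1,0,0,0,0,0,0.78,-1,0,0,0,0,0,0.78,-1,0,0,0,0,0,0.78,-1,0,0,0,0,0,0.78,-1,0,0,0,0,0,0.78,-1,0,0,0,0,0,0.78,-1,0,0,0,0,0]'

```text
time: 3.45
tool_pos: [0.3296, -0.2543, 0.2452]
tcp_rot: [3.063, 0.699, 0.0]
wrist_force: [-0.3, -0.6, -0.3]
width: -0.004
```

arm_command --steps '[1,0,0,0,0,0,0,1,0,0,0,0,0,0,1,0,0,0,0,0,0,1,0,0,0,0,0,0,1,0,0,0,0,0,0,1,0,0,0,0,0,0,0,0,0,0,0,0,0]'

```text
time: 4.32
tool_pos: [0.4928, -0.1766, 0.245]
tcp_rot: [-3.062, -0.703, 0.0]
wrist_force: [-0.3, -0.0, -0.7]
width: 0.0
```

```bash
python3 - <<'E'
from h import *
s=bot.read_state();c=bot.read_camera("wrist");cv2.imwrite("pics/w1.png",c["img"][:,:,::-1])
np.savez("w1.npz",K=c["camera_matrix"],T=c["T_tool_cam"],p=s["tool_pos"],r=s["tcp_rot"]);print(s["time"],s["tool_pos"],s["q"],s["wrist_force"])
E
```

```text
4.325 [ 0.49283884 -0.17658827  0.24502691] [-3.91774737e-01 -2.36812711e-02  1.92472412e+00  2.26866482e-04
  1.24085497e+00 -8.43075595e-01] [-0.25373555 -0.00199595 -0.65017596]
```

View pics/w1.png

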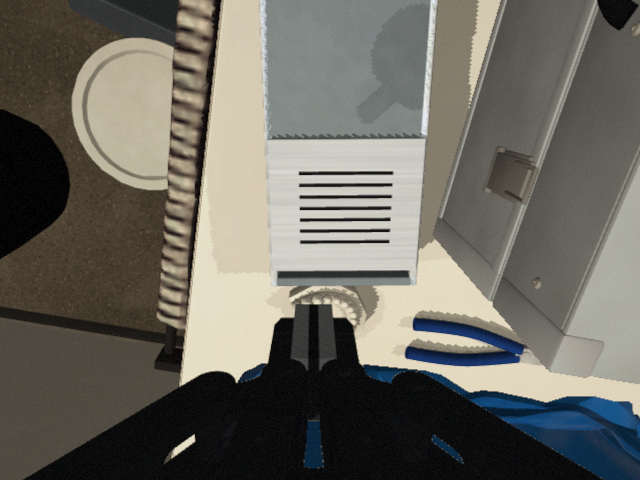

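The wrist view shows the cover edges at (268,138)–(423,136) and (276,271)–(412,269), with the housing's right end at row ~285. The cast is at (330,305).

```bash
cat >> h.py <<'E'
def wT(f):
    d=np.load(f);G=np.eye(4);G[:3,:3]=R.from_rotvec(d["r"]).as_matrix();G[:3,3]=d["p"];return d["K"],G@d["T"],G
E
python3 - <<'E'
from h import *
K,T,G=wT("w1.npz")
P={}
for n,u,z in [("cLF",(268,138),.056),("cLB",(423,136),.056),("cRF",(276,271),.056),("cRB",(412,269),.056),("hRF",(277,285),.052),("hRB",(415,283),.052),("s1F",(299,173),.056),("s1B",(393,172),.056),("s6F",(300,242),.056),("s6B",(390,241),.056)]:
    p=cast(K,T,u,z);P[n]=p;print(n,p.round(4),"tool",(G[:3,:3].T@(p-G[:3,3])).round(4))
E
```

```text
cLF [ 0.4417 -0.1434  0.056 ] tool [-0.0315 -0.0521  0.189 ]
cLB [ 0.5422 -0.0929  0.056 ] tool [ 0.0809 -0.0537  0.189 ]
cRF [ 0.4901 -0.2361  0.056 ] tool [-0.0284  0.0524  0.189 ]
cRB [ 0.5876 -0.1867  0.056 ] tool [0.0808 0.0505 0.189 ]
hRF [ 0.4964 -0.2487  0.052 ] tool [-0.0283  0.0665  0.193 ]
hRB [ 0.5977 -0.1975  0.052 ] tool [0.0852 0.0646 0.193 ]
s1F [ 0.4729 -0.1566  0.056 ] tool [-0.0092 -0.0266  0.189 ]
s1B [ 0.5355 -0.1253  0.056 ] tool [ 0.0608 -0.0275  0.189 ]
s6F [ 0.4969 -0.2054  0.056 ] tool [-0.0089  0.0277  0.189 ]
s6B [ 0.5601 -0.1737  0.056 ] tool [0.0618 0.0268 0.189 ]
```

arm_command --steps '[0.43,0,1,0,0,0,0,0.43,0,1,0,0,0,0,0,0,1,0,0,0,0,0,0,1,0,0,0,0,0,0,1,0,0,0,0,0,0,0.5,0,0,0,0,0,0,0.15,0,0,0,0]'

```text
time: 5.25
tool_pos: [0.5139, -0.1664, 0.0751]
tcp_rot: [-3.062, -0.698, 0.002]
wrist_force: [0.9, 0.4, 0.5]
width: 0.002
```

arm_command --steps '[0,0,0.2,0,0,0,0,0,0,0,0,0,0,0]'

```text
time: 5.5
tool_pos: [0.5157, -0.1665, 0.0706]
tcp_rot: [3.062, 0.699, 0.002]
wrist_force: [-0.2, 0.7, 0.0]
width: 0.006
```

arm_command --steps '[0,0,0.1,0,0,0,0,0,0,0,0,0,0,0]'

```text
time: 5.75
tool_pos: [0.5166, -0.1679, 0.0701]
tcp_rot: [3.059, 0.7, 0.004]
wrist_force: [-4.5, -2.4, 13.6]
width: 0.002
```

Contact at about 14 N. Now I'll drag left.

arm_command --steps '[0,-0.4,0,0,0,0,0,0,-0.4,0,0,0,0,0,0,-0.4,0,0,0,0,0]'

```text
time: 6.12
tool_pos: [0.501, -0.1352, 0.0701]
tcp_rot: [3.059, 0.7, 0.004]
wrist_force: [-5.0, -3.2, 14.2]
width: 0.004
```

arm_command --steps '[0,-0.4,0,0,0,0,0,0,-0.4,0,0,0,0,0,0,-0.4,0,0,0,0,0,0,-0.4,0,0,0,0,0,0,-0.4,0,0,0,0,0,0,-0.3,0,0,0,0,0,0,-0.2,0,0,0,0,0,0,0,0,0,0,0,0]'

```text
time: 7.12
tool_pos: [0.4703, -0.0675, 0.0702]
tcp_rot: [3.058, 0.7, 0.011]
wrist_force: [0.2, -2.2, 10.0]
width: -0.004
```

arm_command --steps '[0,-0.15,0,0,0,0,0,0,-0.1,0,0,0,0,0,0,0,-0.7,0,0,0,0,0,0,-1,0,0,0,0,0,0,-1,0,0,0,0,0,1,-1,0,0,0,0,0,1,-1,0,0,0,0,0,1,-1,0,0,0,0,0,0.9,0,0,0,0,0,0,0,0,0,0,0,0]'

```text
time: 8.38
tool_pos: [0.5147, -0.1663, 0.2374]
tcp_rot: [3.063, 0.697, -0.0]
wrist_force: [-0.6, -0.7, -1.6]
width: 0.002
```

```bash
python3 - <<'E'
from h import *
s=bot.read_state();c=bot.read_camera("wrist");cv2.imwrite("pics/w2.png",c["img"][:,:,::-1])
np.savez("w2.npz",K=c["camera_matrix"],T=c["T_tool_cam"],p=s["tool_pos"],r=s["tcp_rot"]);print(s["time"],s["tool_pos"],s["q"],s["wrist_force"])
E
```

```text
8.375 [ 0.51471767 -0.16625776  0.23740499] [-3.58377637e-01  1.54455791e-02  1.90003046e+00 -1.74857701e-04
  1.22611969e+00 -8.05531690e-01] [-0.60604724 -0.69499389 -1.56987557]
```

View pics/w2.png

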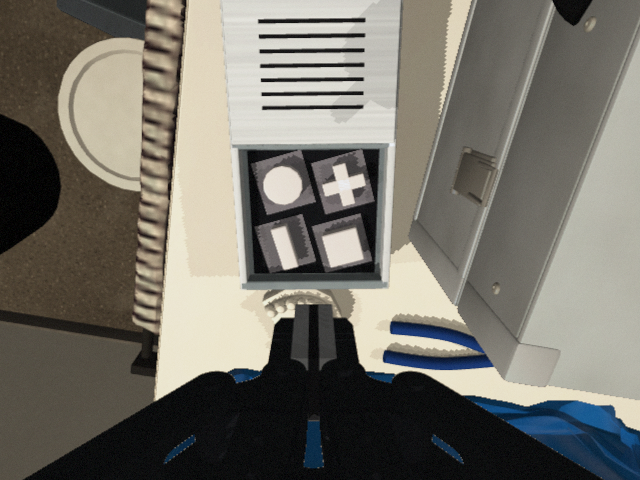

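The wrist view shows the keypad bare: round (283,184) front left, cross (344,183) rear left, bar (285,246) front right and square (345,245) rear right. Next I'll measure the centroids and the cover position.

```bash
python3 - <<'E'
from h import *
K,T,G=wT("w2.npz");i=cv2.imread("pics/w2.png")
m=(i.min(2)>150).astype(np.uint8);x0,y0,x1,y1=250,152,374,274
sub=m[y0:y1,x0:x1];n,l,st,ce=cv2.connectedComponentsWithStats(sub)
to=lambda p:G[:3,:3].T@(p-G[:3,3])
for k in range(1,n):
    if st[k,4]<60: continue
    u=ce[k]+[x0,y0]; p=cast(K,T,u,.05); 
    c=max(cv2.findContours((l==k).astype(np.uint8),0,2)[0],key=cv2.contourArea);r=cv2.minAreaRect(c)
    s=(.237+.128-.05)/427*1000
    bb=np.array(r[0])+[x0,y0]
    print(u.round(1),st[k,4],"size mm~",np.array(r[1])*s,p.round(4),"tool mm",(to(p)*1000).round(1),"bbox c tool",(to(cast(K,T,bb,.05))*1000).round(1))
for u,z in [((232,144),.056),((396,143),.056),((240,288),.052),((388,286),.052)]:
    p=cast(K,T,u,z);print(u,p.round(4),(to(p)*1000).round(1))
E
```

```text
[343.3 184.6] 900 size mm~ [27.37115328 27.15619666] [ 0.5283 -0.1395  0.05  ] tool mm [ 23.9 -18.3 187.4] bbox c tool [ 24.  -18.2 187.4]
[282.2 185.1] 1173 size mm~ [28.03278689 28.03278689] [ 0.4873 -0.1597  0.05  ] tool mm [-21.8 -17.8 187.4] bbox c tool [-22.  -17.9 187.4]
[283.9 247.5] 652 size mm~ [31.49317351 11.43085441] [ 0.509  -0.2043  0.05  ] tool mm [-21.6  31.8 187.4] bbox c tool [-21.4  32.  187.4]
[342.4 247.4] 1137 size mm~ [23.97524099 25.94335837] [ 0.5504 -0.1842  0.05  ] tool mm [ 24.4  31.6 187.4] bbox c tool [ 24.3  31.6 187.4]
(232, 144) [ 0.4428 -0.1469  0.056 ] [-56.5 -48.5 181.4]
(396, 143) [ 0.5476 -0.0957  0.056 ] [ 60.2 -49.4 181.4]
(240, 288) [ 0.4913 -0.2504  0.052 ] [-57.5  65.7 185.4]
(388, 286) [ 0.5979 -0.1971  0.052 ] [ 61.7  63.8 185.4]
```

```bash
python3 - <<'E'
from h import *
K,T,G=wT("w2.npz")
now=np.mean([cast(K,T,u,.056) for u in [(258,20),(365,19),(262,108),(364,107)]],0)
K,T,G0=wT("w1.npz")
old=np.mean([cast(K,T,u,.056) for u in [(299,173),(393,172),(300,242),(390,241)]],0)
print(now,old,np.linalg.norm(now-old))
E
```

```text
[ 0.47161152 -0.07506442  0.056     ] [ 0.51633589 -0.16524286  0.056     ] 0.10065992050119835
```

arm_command --steps '[-0.36,-0.3,0,0,0,0,0,-0.37,-0.29,1,0,0,0,0,0,0,1,0,0,0,0,0,0,1,0,0,0,0,0,0,1,0,0,0,0,0,0,1,0,0,0,0,0,0,0.4,0,0,0,0,0,0,0,0,0,0,0,0,0,0,0,0,0,0]'

```text
time: 9.55
tool_pos: [0.4876, -0.1586, 0.077]
tcp_rot: [3.062, 0.7, 0.002]
wrist_force: [0.7, -0.8, -0.5]
width: -0.001
```

```bash
python3 - <<'E'
from h import *
s=bot.read_state();c=bot.read_camera("wrist");cv2.imwrite("pics/w3.png",c["img"][:,:,::-1])
print(s["time"],s["tool_pos"],s["wrist_force"])
E
```

```text
9.55 [ 0.48764284 -0.1585506   0.07697416] [ 0.70262844 -0.84084389 -0.46757045]
```

View pics/w3.png

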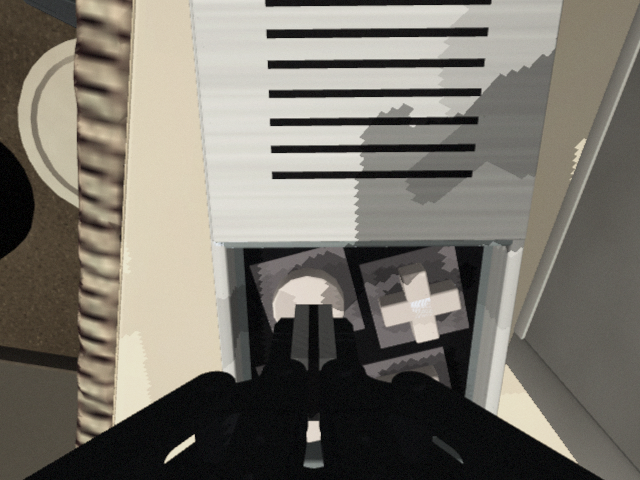

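The tips stand over the round key (309,300), well clear of the cross (420,303). Pressing.

arm_command --steps '[0,0,0.35,0,0,0,0,0,0,0.3,0,0,0,0,0,0,0.07,0,0,0,0,0,0,0,0,0,0,0]'

```text
time: 10.1
tool_pos: [0.4882, -0.1589, 0.0576]
tcp_rot: [3.062, 0.699, 0.002]
wrist_force: [-8.1, 3.8, 26.7]
width: 0.003
```

Round key bottomed (tip at 43.6 mm). I'll release it and go over to the bar.

arm_command --steps '[0,0,-0.5,0,0,0,0,0,0,-0.5,0,0,0,0,0,0.83,0,0,0,0,0,0,0.82,0,0,0,0,0,0,0,0,0,0,0,0,0,0,0,0,0,0,0]'

```text
time: 10.85
tool_pos: [0.5078, -0.2033, 0.0832]
tcp_rot: [-3.062, -0.697, 0.003]
wrist_force: [0.3, 0.6, 0.4]
width: 0.0
```

```bash
python3 - <<'E'
from h import *
s=bot.read_state();c=bot.read_camera("wrist");cv2.imwrite("pics/w4.png",c["img"][:,:,::-1])
print(s["time"],s["tool_pos"],s["wrist_force"])
E
```

```text
10.85 [ 0.50778363 -0.2033436   0.08316522] [0.34202934 0.58991745 0.42269972]
```

View pics/w4.png

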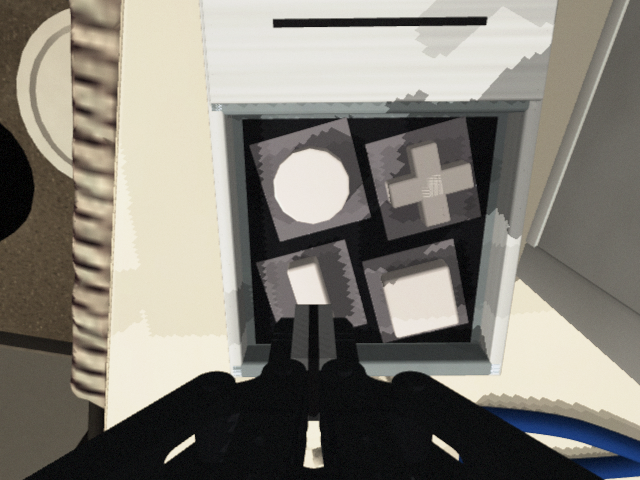

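The round key is up again, and the tips stand over the bar key (308,290). Pressing it.

arm_command --steps '[0,0,0.35,0,0,0,0,0,0,0.3,0,0,0,0,0,0,0.25,0,0,0,0,0,0,0.07,0,0,0,0,0,0,0,0,0,0,0]'

```text
time: 11.52
tool_pos: [0.508, -0.2025, 0.0577]
tcp_rot: [-3.061, -0.7, 0.003]
wrist_force: [-9.2, 4.2, 23.3]
width: -0.0
```

arm_command --steps '[0,0,-0.5,0,0,0,0,0,0,-0.5,0,0,0,0,0.77,0,0,0,0,0,0,0.76,0,0,0,0,0,0,0,0,0,0,0,0,0,0,0,0,0,0,0,0]'

```text
time: 12.28
tool_pos: [0.5487, -0.182, 0.083]
tcp_rot: [-3.06, -0.701, 0.007]
wrist_force: [-4.1, -1.1, -1.6]
width: 0.0
```

```bash
python3 - <<'E'
from h import *
s=bot.read_state();c=bot.read_camera("wrist");cv2.imwrite("pics/w5.png",c["img"][:,:,::-1])
print(s["time"],s["tool_pos"],s["wrist_force"])
E
```

```text
12.275 [ 0.54874256 -0.18198533  0.08304967] [-4.12320508 -1.13652128 -1.58687009]
```

View pics/w5.png

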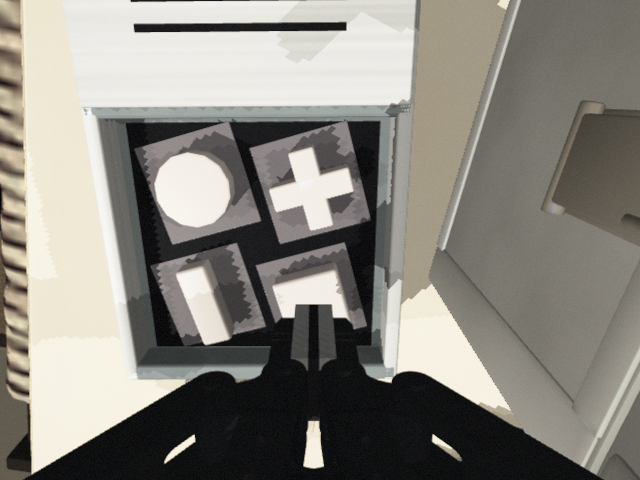

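The tips stand over the square key, but the force reads -4 N along x. I'll check whether that persists before pressing.

arm_command --steps '[0,0,0,0,0,0,0,0,0,0,0,0,0,0]'

```text
time: 12.58
tool_pos: [0.5494, -0.1828, 0.0845]
tcp_rot: [-3.062, -0.7, 0.002]
wrist_force: [-3.4, -1.3, -1.1]
width: -0.002
```

```bash
python3 - <<'E'
from h import *
for k in range(2):
    s=bot.read_state();print(s["time"],s["tool_pos"],s["wrist_force"],s["torque"]); 
    c=bot.read_camera("scene");cv2.imwrite("pics/s5.png",c["img"][:,:,::-1])
E
```

```text
12.575 [ 0.54942787 -0.18282771  0.0844556 ] [-3.35443303 -1.27955094 -1.05016428] [-0.15915791  0.39865762  0.01925885]
12.625 [ 0.54950713 -0.18296186  0.08466662] [-3.90269434 -0.91165325 -2.22772045] [-0.17131162  0.46599895  0.00344892]
```

View pics/s5.png

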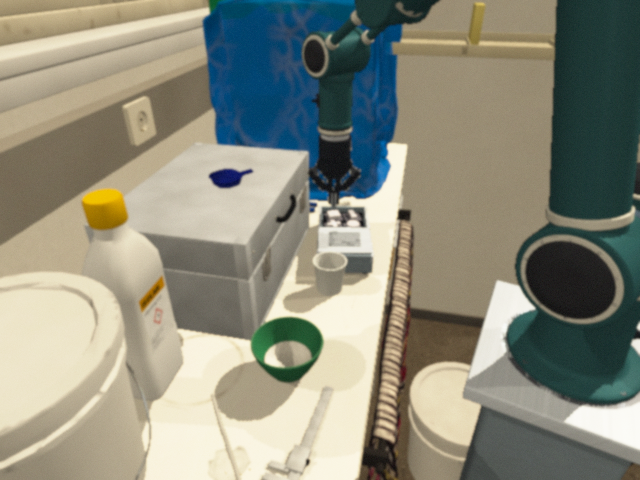

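The small steady push (about 3.6 N, away from the case) suggests the gripper's flank just touches the case. I'll back off 7 mm toward the robot; the 28 mm key still lies well under the tips.

arm_command --steps '[-0.23,0,0,0,0,0,0,0,0,0,0,0,0,0,0,0,0,0,0,0,0]'

```text
time: 13.05
tool_pos: [0.5443, -0.1863, 0.0858]
tcp_rot: [3.062, 0.699, 0.003]
wrist_force: [0.3, 0.4, -0.3]
width: -0.005
```

```bash
python3 - <<'E'
from h import *
s=bot.read_state();c=bot.read_camera("wrist");cv2.imwrite("pics/w6.png",c["img"][:,:,::-1])
print(s["time"],s["tool_pos"],s["wrist_force"],s["torque"])
E
```

```text
13.05 [ 0.54428647 -0.1863268   0.08579686] [ 0.25370345  0.41706759 -0.28586879] [ 0.0662195   0.00579322 -0.01612619]
```

View pics/w6.png

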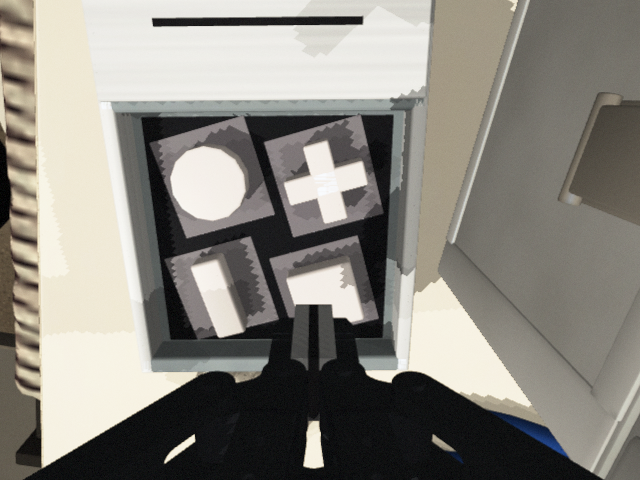

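Contact is gone, and the tips are 6 mm off the square's centre and clear of the bar. Pressing.

arm_command --steps '[0,0,0.35,0,0,0,0,0,0,0.3,0,0,0,0,0,0,0.25,0,0,0,0,0,0,0.07,0,0,0,0,0,0,0,0,0,0,0]'

```text
time: 13.72
tool_pos: [0.5434, -0.1859, 0.0578]
tcp_rot: [-3.062, -0.699, 0.002]
wrist_force: [-6.4, 2.2, 17.4]
width: -0.0
```

The square key bottomed at the same depth (17 N). Retreating.

arm_command --steps '[0,0,-0.5,0,0,0,0,0,0,-1,0,0,0,0,-0.5,0,-1,0,0,0,0,-0.5,0,-1,0,0,0,0,-0.5,0,-1,0,0,0,0,-0.5,0,-1,0,0,0,0,0,0,-1,0,0,0,0,0,0,0,0,0,0,0,0,0,0,0,0,0,0]'

```text
time: 14.85
tool_pos: [0.4891, -0.2119, 0.2499]
tcp_rot: [-3.062, -0.699, 0.002]
wrist_force: [0.2, 0.1, -0.6]
width: -0.003
```

```bash
python3 - <<'E'
from h import *
s=bot.read_state();c=bot.read_camera("wrist");cv2.imwrite("pics/w7.png",c["img"][:,:,::-1])
t=bot.read_camera("top")["img"][:,:,::-1];cv2.imwrite("pics/t7.png",t)
np.savez("w7.npz",K=c["camera_matrix"],T=c["T_tool_cam"],p=s["tool_pos"],r=s["tcp_rot"])
print(s["time"],s["tool_pos"],s["wrist_force"])
E
```

```text
14.85 [ 0.48906684 -0.21191606  0.24994813] [ 0.19912344  0.1216129  -0.61351237]
```

View pics/w7.png

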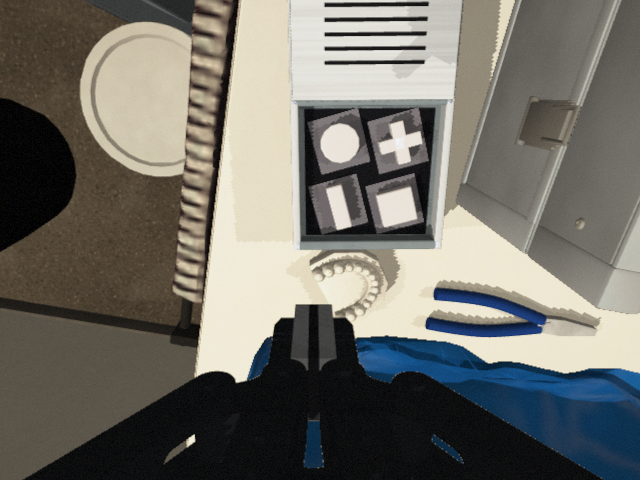

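View pics/t7.png

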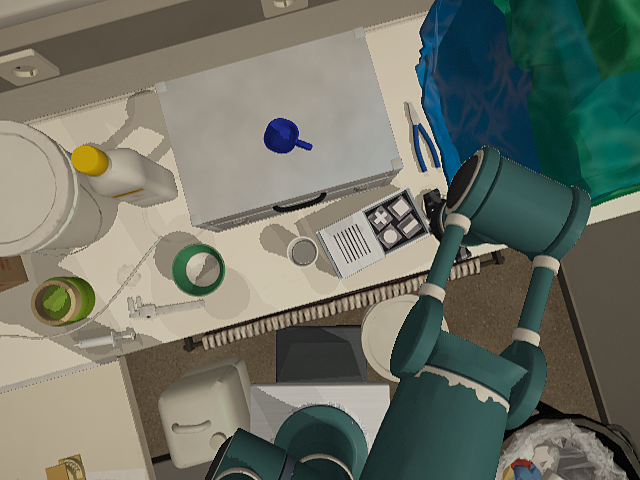

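Cover parked at its stop, all four keys up, and the cup, bowl, cast and case where they were. The arm is clear of everything, so I'm handing in.

```bash
python3 -c "
from workcell import bot
print(bot.finish_job(),bot.read_state()['time'])"
```

```text
the job is handed in; nothing more can be done
the job is handed in; nothing more can be done
```

I dragged the cover left to its stop and pressed the round, bar and square keys in that order, letting each come up before the next. I then raised the arm clear and handed in at about 15 s of robot time; the job reported no verdict.

- **Cover:** In the picture its centre is 107.7 mm left of the keypad middle, against 108 mm for fully open. It moved only about 101 mm, so it must have started roughly 7 mm open. The fingers went further than the cover, which also fits it having reached its stop.
- **Keys:** The fingertips reached about 43.7 mm above the table on each key, where fully down is 44 mm. The force at the end of each press was 17 to 27 N. The last pictures show all four keys up, and I never went over the cross key.
- **Contact with the case:** Above the square key, something pushed back steadily with about 4 N, most likely the side of the gripper touching the metal case. I backed off 7 mm until the force was gone, then pressed the square key about 6 mm off its centre.
- **Surroundings:** In the last top picture the cup, bowl and case look unmoved. The arm hid the cast in that view. It shows in the last wrist picture, standing right of the timer, but I did not measure its position.

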